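# Put the creasing machine's gear lever into the slot of the round mark

### The arm

A 7-joint arm with a two-finger parallel gripper is mounted at the origin on the work surface. World frame = base frame: x ahead of the robot, y to its left, z up, the work surface at z = 0. Lengths are in m, angles in rad, forces in N, time in s.
With the tool pointing down it reaches from about 0.425 to 0.925 m from the base axis. Payload 6.8 kg.
Tool frame: the origin (TCP) lies at the centre of the arm's flange, where the gripper is bolted on; the fingertips stand 173 mm ahead of it and the grasp point (between the pads) lies 155 mm ahead of it; z points along the fingers, y is the line along which they close (so a half turn about z gives the same grasp; the last joint's range is limited). The gripper opens to 85 mm and grips with 20 to 120 N. Pads are 22 mm wide; open, the fingers measure 114 mm over their backs; the gripper's body (76 mm by 85 mm) begins 54 mm behind the grasp point. The pads swing forward as they close: fully open they stand 13 mm farther back than shut.
Start: joints at [-1.4, 0.477, 0.022, 1.555, -0.011, 1.109, -0.083], TCP at [0.186, 0.649, 0.405] pointing down, gripper open.
Joint ranges: [-2.96, 2.96], [-0.34, 2.1], [-1.41, 1.46], [0.24, 2.44], [-1.37, 4.51], [0.17, 1.92], [-2.96, 2.96]. Speed limits (rad/s): [2.39, 2.39, 3.14, 3.14, 3.14, 3.14, 3.14].

### API

Orientations are given as a unit quaternion [x, y, z, w].
In Python, from workcell import arm, imaging gives the robot as it stands.
- The arm moves only by the tool servo_tool, never from a script. Its argument "increments" is a list of rows, each a list of 5 numbers: the finger opening in m, from 0 to 0.0854, then the shift along the tool's x, y, z in m, then the turn about the tool's z in rad. In form: [[hand, dx, dy, dz, spin], ...]. A call has 1 to 12 rows; each row is the pose to reach, as a shift and turn from the pose commanded when the call began, along the tool's axes at that moment; what a row does not reach only later rows make up. A row lasts 1/12 s, in which the tool goes at most 41.7 mm and 7.16 degrees, less where a joint would pass 70% of its speed; a pose out of reach is approached as far as the arm can. A call with a gripper value outside its range is refused whole. The fingers move at their own pace and stop on an object; "squeeze" is the grip in N (left out, the last holds). Time passes only in rows, so rows that repeat a pose let the fingers close. It gives the time, the measured TCP pose, the force, the opening and the grip force at its end, in the units of the state.
- arm.observe(): the state, without advancing time (a new reading comes with each control period).
- imaging.camera(name): name is "scene" or "top" or "wrist"; returns a dict with "image" (400x640x3 uint8, blue, green, red), "z_map" (400x640 float32, m along the optical axis (not along the pixel's ray), 0 where there is no reading), "mtx" (3x3 intrinsics, pixels), "extrinsics" (4x4, takes a point from world to camera coordinates). Camera axes: x right, y up, looking along -z (the intrinsics and any distortion apply to the point x, -y, -z); pixel columns grow to the right and rows downward; lengths in m; the calibration is good to about 2 mm. A picture is of the moment at which its call begins.
- arm.close_job(): hands the job in; it is judged then, once.
The state is a dict: "clock": time; "qpos": joint angles; "joint_velocities": joint speeds; "joint_torque": joint torques, N m; "ee_pos": TCP position; "eef_rot": TCP orientation; "force": force on the tool from outside, world axes, zero at the start; "wrist_torque": the same for the moment, N m; "finger_gap": finger opening in m; "grasp_force": force on a finger pad.
Only numpy, scipy, OpenCV 4.12 (cv2) and the standard library are available. Lean on these libraries where they do the work, as an engineer would, in place of code of your own. Each camera call takes 0.05 s, during which the arm holds its last target. There are 200 camera calls.

### The job

Change the gear of the creasing machine: with the fingertips, push the lever's knob out of the middle lane, through the gate's cross channel and fully home into the corner slot that has the round disc mark, then let go of it and back off. Only push the knob, never grip it or force it hard against the gate, and leave everything else on the table where it stands.

Things in the scene. Friction and masses are not known exactly. Their poses are not given: they have to be found in the camera images.
- machine: blue table-top creasing machine, bolted down, turned up to 0.35 rad: a gate box 150 mm (its x) by 180 mm (its y), grey gate plate on top, and to its right a roller unit (machine y -119 to -321 mm, 170 mm deep, up to 126 mm high). Origin on the table under the gate's centre; x away from the robot along the lanes when not turned, y left along the cross channel, z up.
- gate_centre (a point): centre of the gate plate's top face, 92 mm above the table, axes as the machine's. The plate's cut-out: three lanes along x, at y = -30, 0 and +30 mm, joined at x = 0 by one cross channel along y. The middle lane is 17 mm wide, the outer ones 19 mm, the channel 18 mm; the plate's fingers between the lanes have rounded ends. The lever's stem is 10 mm thick and can change lanes only through the channel.
- knob: the lever: black ball knob 40 mm across on a 10 mm steel stem; origin at the ball's centre, 150 mm from the pivot, which lies 70 mm below gate_centre. It tilts with light friction (about 2 N at the knob) and stays where left. Knob centre from gate_centre: upright 80 mm up; at the middle lane's ends x +/-46, y 0, 73 mm up; fully home in a corner slot x +/-46, y +/-56, 61 mm up.
- tilt (a joint): fore-and-aft tilt of the lever along its lane, rad: 0 upright, in the cross channel (within about 0.04 the stem passes sideways); positive with the knob towards the gate's +x; stops at -0.31 and +0.31, which are the slots' ends. It starts anywhere along the middle lane.
- swing (a joint): sideways swing of the lever along the cross channel, rad: 0 in the middle lane; positive with the knob towards the gate's +y; stops at -0.405 and +0.405, where the lever stands in line with the outer lanes.
- mark_disc: the round mark: brass disc 34 mm across, 3 mm high, on the gate plate at one of its four corners, differing from run to run (x +/-46, y +/-56 mm from gate_centre), straight under the knob's place when the lever is fully home in that corner's slot. Origin at its underside's centre. The other corners carry brass marks of other shapes: a cross (36 mm), a bar (36 x 9 mm), two studs (12 mm each).
- ink: amber ink jar with a black cap, 44 mm across, 75 mm tall, close to the left side of the gate box; origin at the centre of its underside
- stamp: rubber stamp standing on its 36 x 50 mm block, wooden grip up to 77 mm tall, close to the left side of the gate box; origin at the centre of its underside
- marker: blue marker pen, 125 mm long, 14 mm thick, lying left of the machine; origin under its middle
- embosser: hand embosser, blue cheeks and steel arm, 150 mm long, 115 mm tall, on the left; origin under its middle
- books: stack of four grey paperbacks, 214 x 152 mm, 56 mm tall, on the right; origin at the centre of its underside
- mug: white mug, 80 mm across, 92 mm tall, on the left; origin at the centre of its underside
- tape: roll of tape lying flat, 92 mm across, 24 mm tall, front right; origin at the centre of its underside
- stapler: black stapler, 130 mm long, 52 mm tall, at the back; origin under its middle

How it is judged:
At the end, for the whole second after the job is handed in: The lever is at rest fully home in the slot of the round disc mark: the knob's centre stands within 10 mm, horizontally, of the disc's centre (horizontal distance between knob and mark_disc below 0.01 m and velocity of joint swing between -0.05 and 0.05 rad/s and velocity of joint tilt between -0.05 and 0.05 rad/s); the robot touches nothing.
It fails at once if any of the loose things around the machine is moved by more than 20 mm or lifted (distance of any of ink, stamp, marker, embosser, books, mug, tape, stapler from where it was at the start of the episode above 0.02 m).
It fails at once if the knob is gripped, or forced with more than 35 N (contact force between the fingers and knob above 35 N).
It also fails if it takes over 48 s, if anything falls off the work surface, if the arm or the gripper's body presses on something with over 40 N, if the wrist force passes 120 N, or if a joint passes its speed limit or range.

## Working session

There is one attempt and no reset: what is moved stays moved. The work goes in short steps, Python scripts to look and compute and a tool call to move; the robot and the scene stay as the last step left them, time stands still between calls to the robot, and variables do not carry over. Pictures are saved under pics/ and viewed, at most 10 in all, crops included, and the job is handed in when it is done.

Besides the shell and the picture viewer there is one more tool, called after "Call:" as name(argument=value, ...), one argument or row to a line, values as JSON. servo_tool: Moves the arm, as the interface text tells. Its arguments: {"type":"object","properties":{"increments":{"type":"array"},"squeeze":{"type":"number"}},"required":["increments"]}

```bash
mkdir -p pics; cat > h.py <<'E'
import numpy as np,cv2
from workcell import arm,imaging
def look(n,f=None):
    c=imaging.camera(n)
    if f: cv2.imwrite('pics/'+f,c['image'])
    np.savez('/tmp/'+n,**c); return c
def pt(c,u,v,z=None):
    K=c['mtx'];E=c['extrinsics']
    d=np.array([(u-K[0,2])/K[0,0],-(v-K[1,2])/K[1,1],-1.])
    R=E[:3,:3];o=-R.T@E[:3,3];w=R.T@d
    s=c['z_map'][int(v),int(u)] if z is None else (z-o[2])/w[2]
    return o+s*w
E
python3 -c "
from h import *
look('top','top.png');look('scene','scene.png')
print(arm.observe())"
```

```text
{'clock': 0.1, 'qpos': array([-1.40010988,  0.47773762,  0.02233422,  1.55634828, -0.01150536,
        1.1093027 , -0.08308768]), 'joint_velocities': array([-0.00091085, -0.00253425,  0.00176315, -0.00121224,  0.00038189,
       -0.00158261, -0.00031801]), 'joint_torque': array([ 5.05710035e-03, -5.97760463e+01,  1.61399961e+00, -2.81952775e+01,
        1.28068600e-02,  5.04131793e-03, -6.73637700e-06]), 'ee_pos': array([0.18567008, 0.64870528, 0.40381081]), 'eef_rot': array([ 1.38923638e-01,  9.90302745e-01, -8.31867003e-04, -5.94924272e-05]), 'force': array([-0.08201092, -0.18003667, -0.33133059]), 'wrist_torque': array([-0.00456154, -0.026823  ,  0.02143629]), 'grasp_force': 0.0, 'finger_gap': 0.0851889050112165}
```

View pics/top.png

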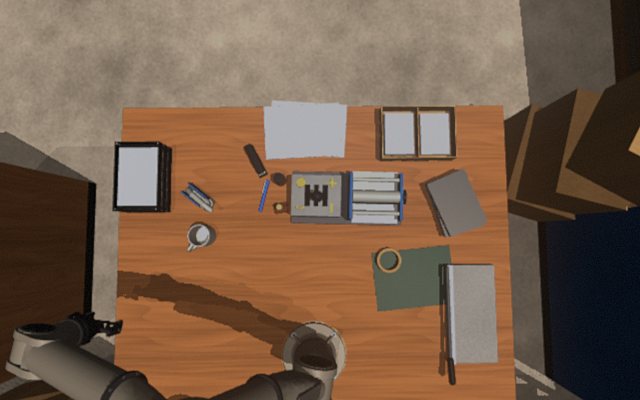

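View pics/scene.png

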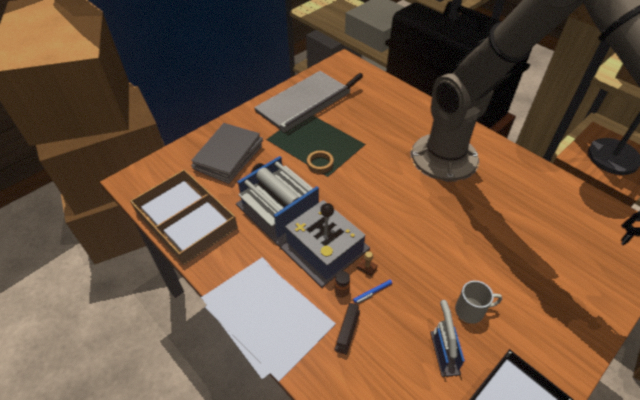

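The top view shows the machine at about (345,197) and a yellow disc at about (300,182), the far-left corner. I'll enlarge both views to check.

```bash
python3 -c "
from h import *
a=cv2.imread('pics/top.png')[160:235,260:360];b=cv2.imread('pics/scene.png')[190:290,270:390]
cv2.imwrite('pics/c.png',np.vstack([cv2.resize(a,(500,375),interpolation=2)[:300],cv2.resize(b,(500,300),interpolation=2)]))
c=np.load('/tmp/top.npz')
for u,v,z in [(300,182,.095),(333,183,.095),(331,209,.095),(299,208,.095),(316,196,.17),(316,196,None)]: print(u,v,pt(c,u,v,z).round(4))
print(c['mtx'],c['extrinsics'])
"
```

```text
300 182 [0.6383 0.0435 0.095 ]
333 183 [ 0.6338 -0.0762  0.095 ]
331 209 [ 0.5393 -0.0681  0.095 ]
299 208 [0.5438 0.0474 0.095 ]
316 196 [ 0.5796 -0.015   0.17  ]
316 196 [ 0.5777 -0.0152  0.1888]
[[389.97630763   0.         319.82735369]
 [  0.         389.97630763 202.99366422]
 [  0.           0.           1.        ]] [[-6.75529784e-03 -9.99975480e-01 -1.84514802e-03 -2.39184558e-02]
 [ 9.96877714e-01 -6.87951506e-03  7.86606299e-02 -5.67274446e-01]
 [-7.86713949e-02 -1.30801096e-03  9.96899745e-01 -1.45953370e+00]
 [ 0.00000000e+00  0.00000000e+00  0.00000000e+00  1.00000000e+00]]
```

View pics/c.png

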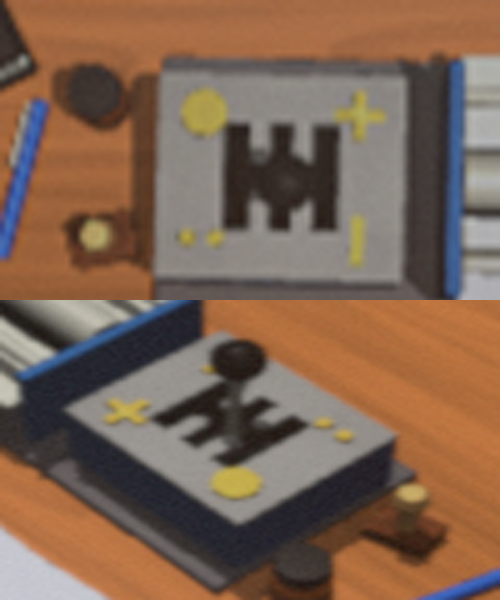

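```bash
cat >> h.py <<'E'
def ball(c,lo,hi,zmin=.145):
    v,u=np.mgrid[0:400,0:640];K=c['mtx'];E=c['extrinsics'];s=c['z_map']
    P=np.stack([(u-K[0,2])/K[0,0]*s,-(v-K[1,2])/K[1,1]*s,-s],-1)
    P=(P-E[:3,3])@E[:3,:3]
    m=(s>0)&(P>np.r_[lo,zmin]).all(-1)&(P<np.r_[hi,.2]).all(-1)
    from scipy.optimize import least_squares
    q=P[m]; r=least_squares(lambda p:np.linalg.norm(q-p,axis=1)-.02,q.mean(0)-[0,0,.01],loss='soft_l1',f_scale=.002)
    return r.x,len(q),np.abs(r.fun).mean()
E
python3 -c "
from h import *
c=np.load('/tmp/top.npz')
px=[(301,182.4),(332,183),(331.4,208.2),(300.2,207.6)]
w=np.array([pt(c,u,v,.095)[:2] for u,v in px]);m=np.array([(46,56),(46,-56),(-46,-56),(-46,56)])/1e3
print(w,np.linalg.norm(w[0]-w[1]),np.linalg.norm(w[0]-w[3]))
a=(w-w.mean(0))@[1,-1j*1j*0+1j];b=m@[1,1j]
k=np.vdot(b,a);print(w.mean(0),np.angle(k),abs(k)/np.vdot(b,b).real)
for n in ('top','scene'): print(ball(np.load('/tmp/%s.npz'%n),(.5,-.08),(.68,.06)))
for u,v,z in [((90/5+260),160+93/5,.075),(260+95/5,160+235/5,.077)]: print(pt(c,u,v,z))
"
```

```text
[[ 0.63678591  0.03991811]
 [ 0.63380643 -0.072532  ]
 [ 0.54222712 -0.06952316]
 [ 0.54517182  0.04307722]] 0.1124895735798042 0.09166853533966028
[ 0.58949782 -0.01476496] -0.029258817652689978 1.0014627039817452
(array([ 0.58057974, -0.01609556,  0.17106394]), 108, np.float64(0.0015112736886091353))
(array([ 0.57831228, -0.01582119,  0.17027163]), 167, np.float64(0.0014956355381669643))
[0.65412996 0.12558924 0.075     ]
[0.54911715 0.12153736 0.077     ]
```

The disc is at the far-left corner (x+46, y+56), and the lever sits slightly behind the channel, about 10 mm. I'll close the fingers, align them with the machine and travel to the robot side of the knob.

Call:
servo_tool(
  increments=[
    [0,-0.503,-0.5445,0,-0.249],
    [0,-0.503,-0.5445,0,-0.249],
    [0,-0.503,-0.5445,0,-0.249],
    [0,-0.503,-0.5445,0,-0.249],
    [0,-0.503,-0.5445,0,-0.249],
    [0,-0.503,-0.5445,0,-0.249],
    [0,-0.503,-0.5445,0,-0.249],
    [0,-0.503,-0.5445,0,-0.249],
    [0,-0.503,-0.5445,0,-0.249],
    [0,-0.503,-0.5445,0,-0.249],
    [0,-0.503,-0.5445,0,-0.249],
    [0,-0.503,-0.5445,0,-0.249],
  ],
  squeeze=20,
)

```text
clock: 1.1
ee_pos: [0.4111, 0.2003, 0.4047]
eef_rot: [0.015, 1.0, 0.0, -0.0]
force: [1.4, 0.5, 0.5]
finger_gap: -0.0002
grasp_force: 0.0
```

Call:
servo_tool(
  increments=[
    [0,-0.114,-0.21,0,0],
    [0,-0.114,-0.21,0,0],
    [0,-0.114,-0.21,0,0],
    [0,-0.114,-0.21,0,0],
    [0,-0.114,-0.21,0,0],
    [0,-0.114,-0.21,0,0],
    [0,-0.114,-0.21,0,0],
    [0,-0.114,-0.21,0,0],
    [0,-0.114,-0.21,0,0],
    [0,-0.114,-0.21,0,0],
  ],
)

```text
clock: 1.93
ee_pos: [0.5181, -0.0093, 0.4044]
eef_rot: [0.014, 1.0, 0.0, -0.0]
force: [0.3, -0.1, -0.4]
finger_gap: 0.0
grasp_force: 0.0
```

```bash
cat >> h.py <<'E'
G=np.array([.5895,-.0148]);yaw=-.0293
M=np.array([[np.cos(yaw),np.sin(yaw)],[-np.sin(yaw),np.cos(yaw)]])
def rep():
    s=arm.observe();p=s['ee_pos']
    print('tool in machine',(M@(p[:2]-G)).round(4),'z',p[2].round(4),'yawtool',2*np.arctan2(s['eef_rot'][0],s['eef_rot'][1]),'F',s['force'].round(1),s['clock'])
    for n in ('top','scene'):
        try:
            b=ball(look(n,n+'%d.png'%(s['clock']*100)),(.53,-.06),(.68,.07)); print(n,(M@(b[0][:2]-G)).round(4),b[0][2].round(3),b[1],b[2].round(4))
        except Exception as e: print(n,e)
E
python3 -c "
from h import *
rep()"
```

```text
tool in machine [-0.0715  0.0034] z 0.4044 yawtool 0.027361075855970036 F [ 0.3 -0.1 -0.4] 1.9333
top Initial guess is outside of provided bounds
scene [-0.0111 -0.0016] 0.17 168 0.0013h.py:19: RuntimeWarning: Mean of empty slice.
  q=P[m]; r=least_squares(lambda p:np.linalg.norm(q-p,axis=1)-.02,q.mean(0)-[0,0,.01],loss='soft_l1',f_scale=.002)
  ret = um.true_divide(
```

Call:
servo_tool(
  increments=[
    [0,0,-0.005,0.03,0],
    [0,0,-0.005,0.06,0],
    [0,0,-0.005,0.092,0],
    [0,0,-0.005,0.092,0],
    [0,-0.015,-0.005,0.092,0],
    [0,-0.025,-0.005,0.092,0],
    [0,-0.03,-0.005,0.092,0],
    [0,-0.033,-0.005,0.092,0],
    [0,-0.036,-0.005,0.092,0],
    [0,-0.038,-0.005,0.092,0],
    [0,-0.038,-0.005,0.092,0],
    [0,-0.038,-0.005,0.092,0],
  ],
)

```text
clock: 3.03
ee_pos: [0.5563, -0.0169, 0.3129]
eef_rot: [0.015, 1.0, 0.0, 0.0]
force: [-0.1, 0.7, -0.5]
finger_gap: -0.0004
grasp_force: 0.3
```

```bash
python3 -W ignore -c "
from h import *
rep()"
```

```text
tool in machine [-0.0332 -0.0031] z 0.3129 yawtool 0.029828512765927514 F [-0.1  0.7 -0.5] 3.0333
top Initial guess is outside of provided bounds
scene [-0.0068 -0.0002] 0.174 284 0.0061
```

```bash
ls pics; python3 -c "
from h import *
b=cv2.imread('pics/scene303.png')[160:290,250:410]
cv2.imwrite('pics/d.png',cv2.resize(b,(736,598),interpolation=2))"
```

```text
c.png
scene.png
scene193.png
scene303.png
top.png
top193.png
top303.png
```

View pics/d.png

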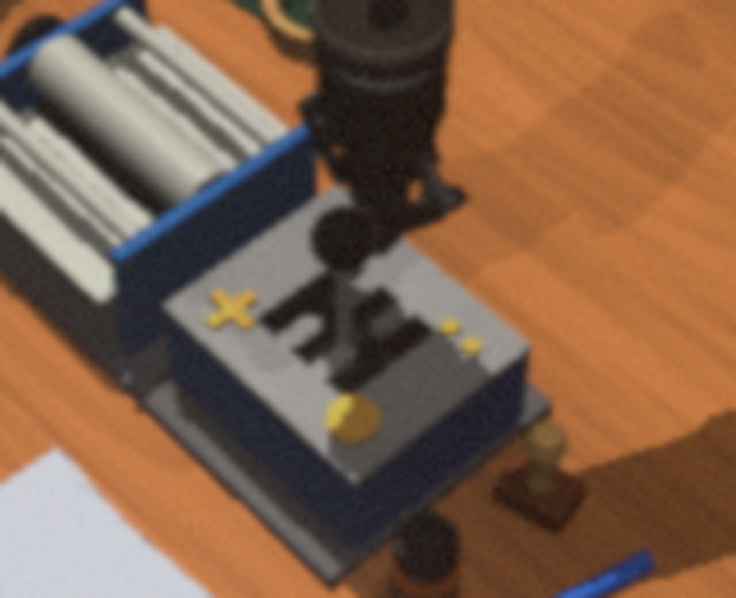

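Call:
servo_tool(
  increments=[
    [0,0.02,0,0,0],
    [0,0.045,0,0,0],
    [0,0.045,-0.03,0,0],
    [0,0.045,-0.067,0,0],
    [0,0.045,-0.067,0,0],
  ],
)

```text
clock: 3.55
ee_pos: [0.5083, -0.0893, 0.3134]
eef_rot: [0.019, 1.0, -0.002, 0.001]
force: [-0.3, -1.1, 0.6]
finger_gap: -0.0
grasp_force: 0.0
```

```bash
python3 -W ignore -c "
from h import *
s=arm.observe();print((M@(s['ee_pos'][:2]-G)).round(4))
c=look('scene');b=ball(c,(.55,-.05),(.68,.07));print(M@(b[0][:2]-G),b)
c=look('scene','e.png');cv2.imwrite('pics/e.png',cv2.resize(c['image'][160:290,250:410],(736,598),interpolation=2))"
```

```text
[-0.079  -0.0768]
[-0.00144595 -0.00163343] (array([ 0.58800682, -0.01639037,  0.17076342]), 166, np.float64(0.0014857924380231393))
```

Call:
servo_tool(
  increments=[
    [0,-0.035,0,0,0],
    [0,-0.07,0,0,0],
    [0,-0.077,0,0,0],
    [0,-0.077,0.015,0,0],
    [0,-0.077,0.027,0,0],
    [0,-0.077,0.033,0,0],
    [0,-0.077,0.038,0,0],
    [0,-0.077,0.043,0,0],
    [0,-0.077,0.048,0,0],
    [0,-0.077,0.053,0,0],
    [0,-0.077,0.058,0,0],
    [0,-0.077,0.058,0,0],
  ],
)

```text
clock: 4.65
ee_pos: [0.588, -0.0256, 0.3126]
eef_rot: [0.014, 1.0, 0.0, -0.0]
force: [-1.2, -0.3, 1.3]
finger_gap: 0.0002
grasp_force: 0.3
```

```bash
python3 -W ignore -c "
from h import *
s=arm.observe();print((M@(s['ee_pos'][:2]-G)).round(4))
c=look('scene','f.png');b=ball(c,(.55,-.05),(.68,.07));print(M@(b[0][:2]-G),b)
cv2.imwrite('pics/f.png',cv2.resize(c['image'][160:290,250:410],(736,598),interpolation=2))"
```

```text
[-0.0012 -0.0108]
[0.00205014 0.01888624] (array([0.59210254, 0.00401807, 0.17522147]), 273, np.float64(0.007507716632636659))
```

View pics/f.png

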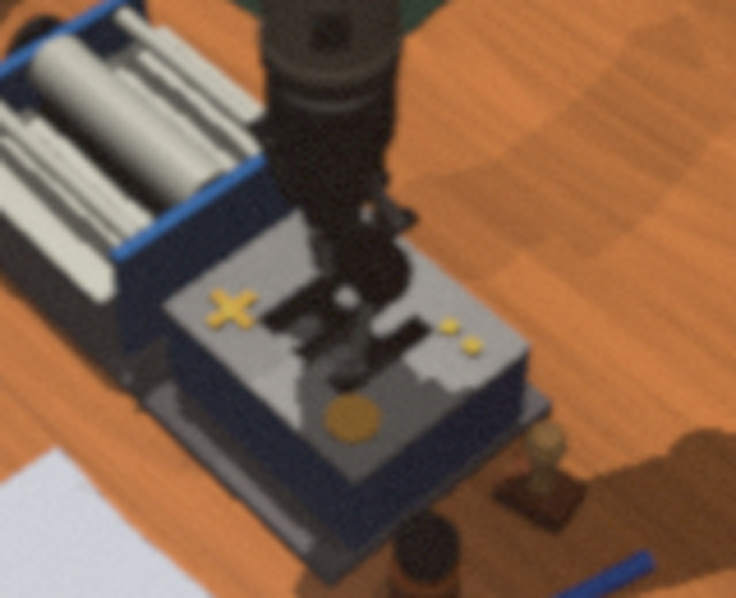

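Call:
servo_tool(
  increments=[
    [0,0,0.005,0,0],
    [0,0,0.01,0,0],
    [0,0,0.015,0,0],
    [0,0,0.02,0,0],
    [0,0,0.025,0,0],
    [0,0,0.028,0,0],
    [0,0,0.03,0,0],
    [0,0,0.03,0,0],
  ],
)

```text
clock: 5.37
ee_pos: [0.589, 0.0037, 0.3125]
eef_rot: [0.015, 1.0, 0.0, -0.0]
force: [0.4, -0.9, -0.4]
finger_gap: 0.0003
grasp_force: 0.3
```

Call:
servo_tool(
  increments=[
    [0,0,0.001,0,0],
    [0,0,0.002,0,0],
    [0,0,0.002,0,0],
  ],
)

```text
clock: 5.62
ee_pos: [0.589, 0.005, 0.3126]
eef_rot: [0.015, 1.0, -0.0, -0.0]
force: [0.6, -1.2, 0.2]
finger_gap: -0.0004
grasp_force: 0.6
```

Call:
servo_tool(
  increments=[
    [0,0,0.001,0,0],
    [0,0,0.001,0,0],
  ],
)

```text
clock: 5.78
ee_pos: [0.589, 0.006, 0.3126]
eef_rot: [0.015, 1.0, -0.0, -0.0]
force: [0.0, -0.7, -1.5]
finger_gap: -0.0001
grasp_force: 0.7
```

Call:
servo_tool(
  increments=[
    [0,0,-0.025,0,0],
    [0,0,-0.05,0,0],
    [0,0,-0.05,0,0],
  ],
)

```text
clock: 6.03
ee_pos: [0.5871, -0.0491, 0.3132]
eef_rot: [0.018, 1.0, -0.001, 0.0]
force: [-0.5, -1.3, -0.1]
finger_gap: 0.0001
grasp_force: 0.0
```

```bash
python3 -W ignore -c "
from h import *
s=arm.observe();print((M@(s['ee_pos'][:2]-G)).round(4))
c=look('scene');b=ball(c,(.55,.015),(.68,.07),.14);print(M@(b[0][:2]-G),b)
c=look('top');b=ball(c,(.55,.015),(.68,.07),.14);print(M@(b[0][:2]-G),b)"
```

```text
[-0.0013 -0.0344]
[-0.0013839   0.05380648] (array([0.589693  , 0.03902393, 0.16221986]), 166, np.float64(0.0012377462922851402))
[0.00130453 0.05405678] (array([0.59238761, 0.03919536, 0.16285731]), 102, np.float64(0.001330135239737929))
```

Call:
servo_tool(
  increments=[
    [0,0,0.025,0,0],
    [0,0,0.042,0,0],
    [0,0,0.048,0,0],
    [0,0,0.051,0,0],
    [0,0,0.053,0,0],
    [0,0,0.054,0,0],
    [0,0,0.0545,0,0],
    [0,0,0.0545,0,0],
  ],
)

```text
clock: 6.8
ee_pos: [0.5891, 0.0096, 0.3127]
eef_rot: [0.016, 1.0, -0.0, -0.0]
force: [0.7, -1.6, -1.0]
finger_gap: 0.0002
grasp_force: 0.7
```

Call:
servo_tool(
  increments=[
    [0,0,0.001,0,0],
    [0,0,0.001,0,0],
  ],
)

```text
clock: 6.97
ee_pos: [0.5892, 0.0112, 0.3127]
eef_rot: [0.015, 1.0, -0.0, -0.0]
force: [0.8, -1.2, -0.7]
finger_gap: 0.0
grasp_force: 0.7
```

Call:
servo_tool(
  increments=[
    [0,0,-0.03,0,0],
    [0,0.035,-0.03,0,0],
    [0,0.07,-0.03,0,0],
    [0,0.07,-0.03,0,0],
    [0,0.07,0,0,0],
    [0,0.07,0.031,0,0],
    [0,0.07,0.031,0,0],
  ],
)

```text
clock: 7.55
ee_pos: [0.5205, 0.0511, 0.313]
eef_rot: [0.011, 1.0, 0.002, 0.0]
force: [0.2, 0.5, -0.3]
finger_gap: 0.0001
grasp_force: 0.0
```

```bash
python3 -W ignore -c "
from h import *
s=arm.observe();print((M@(s['ee_pos'][:2]-G)).round(4))
c=look('scene');b=ball(c,(.56,.015),(.68,.07),.14);print(M@(b[0][:2]-G),b)"
```

```text
[-0.0709  0.0638]
[-0.00151125  0.05952494] (array([0.58973323, 0.04474367, 0.16004594]), 171, np.float64(0.0012946796653233656))
```

Call:
servo_tool(
  increments=[
    [0,-0.02,0,0.005,0],
    [0,-0.035,0,0.005,0],
    [0,-0.041,0,0.005,0],
    [0,-0.046,0,0.005,0],
    [0,-0.051,0,0.005,0],
    [0,-0.056,0,0.005,0],
    [0,-0.061,0,0.005,0],
    [0,-0.066,0,0.005,0],
    [0,-0.071,0,0.005,0],
    [0,-0.074,0,0.005,0],
    [0,-0.076,0,0.005,0],
    [0,-0.076,0,0.005,0],
  ],
)

```text
clock: 8.6
ee_pos: [0.5965, 0.0424, 0.3075]
eef_rot: [0.015, 1.0, -0.0, 0.0]
force: [-1.2, -0.1, -1.1]
finger_gap: 0.0002
grasp_force: 0.6
```

Call:
servo_tool(
  increments=[
    [0,-0.003,0,0,0],
    [0,-0.005,0,0,0],
    [0,-0.007,0,0,0],
    [0,-0.008,0,0,0],
    [0,-0.008,0,0,0],
  ],
)

```text
clock: 9.02
ee_pos: [0.6045, 0.042, 0.3078]
eef_rot: [0.015, 1.0, -0.0, 0.0]
force: [-0.7, -0.8, -0.4]
finger_gap: -0.0001
grasp_force: 0.7
```

Call:
servo_tool(
  increments=[
    [0,-0.001,0,0,0],
    [0,-0.001,0,0,0],
  ],
)

```text
clock: 9.18
ee_pos: [0.6053, 0.042, 0.3078]
eef_rot: [0.015, 1.0, -0.0, 0.0]
force: [-1.5, -0.1, -1.1]
finger_gap: 0.0004
grasp_force: 0.8
```

Back off and measure.

Call:
servo_tool(
  increments=[
    [0,0.03,0,0,0],
    [0,0.06,0,0,0],
    [0,0.08,0,0,0],
    [0,0.08,0,0,0],
  ],
)

```text
clock: 9.52
ee_pos: [0.5222, 0.0445, 0.3077]
eef_rot: [0.015, 1.0, 0.0, -0.001]
force: [-0.8, -1.4, -0.2]
finger_gap: -0.0005
grasp_force: 0.0
```

```bash
python3 -W ignore -c "
from h import *
s=arm.observe();print((M@(s['ee_pos'][:2]-G)).round(4))
for n in ('scene','top'):
  c=look(n);b=ball(c,(.59,.0),(.7,.09),.13);print(M@(b[0][:2]-G),b)"
```

```text
[-0.069   0.0573]
[0.04583655 0.05749964] (array([0.63700138, 0.04133214, 0.15331813]), 171, np.float64(0.0013338268420492636))
[0.04815898 0.05693056] (array([0.63930613, 0.04069526, 0.15456901]), 102, np.float64(0.0014853114319702998))
```

Call:
servo_tool(
  increments=[
    [0,0,0,-0.03,0],
    [0,0,0,-0.06,0],
    [0,0,0,-0.06,0],
    [0,0,0,-0.06,0],
    [0,0,0,-0.06,0],
  ],
)

```text
clock: 10.03
ee_pos: [0.526, 0.0446, 0.3678]
eef_rot: [0.015, 1.0, 0.0, 0.001]
force: [-0.3, -0.1, -0.9]
finger_gap: 0.0002
grasp_force: 0.0
```

```bash
python3 -c "
from h import *
print(arm.close_job())"
```

```text
the job is handed in; nothing more can be done
None
```

The lever is in the far-left corner slot with the round disc mark, its knob measured within about 3 mm of the disc's centre; I backed the fingers clear and handed the job in at about 10 s, but no verdict came back.

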